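Hold a hinge leaf in line for pinning at the distillation bench

ROBOT

A 6-joint arm with a two-finger parallel gripper is mounted at the origin on the work surface. World frame = base frame: x ahead of the robot, y to its left, z up, the work surface at z = 0. Lengths are in mm, angles in rad, forces in N, time in s.
With the tool pointing down it reaches from about 350 to 850 mm from the base axis. Payload 8.1 kg.
Tool frame: the origin (TCP) lies on the centre line of the jaws, within the pads' length; the fingertips stand 19 mm ahead of it and the grasp point (between the pads) is the TCP; z points along the fingers, y is the line along which they close (so a half turn about z gives the same grasp; the last joint's range is limited). The gripper opens to 93 mm and grips with 3 to 60 N. Pads are 15 mm wide; open, the fingers measure 128 mm over their backs; the gripper's body (75 mm by 188 mm) begins 65 mm behind the grasp point.
Start: joints at [-1.388, 0.13, 1.488, -0, 1.523, -0.085], TCP at [158.787, -578.612, 237.635] pointing down, gripper open.
Joint ranges: [-2.96, 2.96], [-0.89, 2.26], [0.02, 2.5], [-1.34, 4.48], [0, 2.73], [-2.66, 2.66]. Speed limits (rad/s): [2.39, 2.39, 2.79, 3.14, 3.14, 3.14].

INTERFACE

Orientations are given as a unit quaternion [w, x, y, z].
In Python, from cell import * gives the robot as it stands.
- The arm moves only by the shell command python3 -m crank 'ROWS' [FORCE]. ROWS is JSON, one flat list of numbers, 5 for each row, row after row: the opening in per cent of the stroke, from 0 (shut) to 100 (fully open), then the shift along the tool's x, y, z in cm, then the turn about the tool's z in rad. A call has 1 to 10 rows; each row is the pose to reach, as a shift and turn from the pose commanded when the call began, along the tool's axes at that moment; what a row does not reach only later rows make up. A row lasts 1/8 s, in which the tool goes at most 62.5 mm and 10.7 degrees, less where a joint would pass 70% of its speed; a pose out of reach is approached as far as the arm can. A call with a gripper value outside its range is refused whole. The fingers move at their own pace and stop on an object; FORCE is the grip in N (left out, the last holds). Time passes only in rows, so rows that repeat a pose let the fingers close. It gives the time, the measured TCP pose, the force and the opening at its end, in the units of the state.
- observe(): the state, without advancing time (a new reading comes with each control period).
- read_camera(name): name is "scene" or "top" or "wrist"; returns a dict with "image" (420x560x3 uint8, red, green, blue), "fov_y" (degrees; the focal length in pixels is half the picture's height over the tangent of half this angle, whatever the lens; pixels are square), "cx", "cy" (the principal point, pixels), "rvec" (rotation vector, rad) and "tvec" (3), from world to camera coordinates, as OpenCV has them. Camera axes: x right, y down, z forward; pixel columns grow to the right and rows downward; lengths in mm; the calibration is good to about 2 mm. A picture is of the moment at which its call begins. There is no depth.
- sign_off(): hands the job in, once; it reports no verdict.
The state is a dict: "time": time; "joints": joint angles; "dq": joint speeds; "effort": joint torques, N m; "ee_pos": TCP position; "orientation": TCP orientation; "force": force on the tool from outside, world axes, zero at the start; "ft_torque": the same for the moment, N m; "opening": finger opening in mm.
Only numpy, scipy, OpenCV 4.12 (cv2) and the standard library are available. Lean on these libraries where they do the work, as an engineer would, in place of code of your own. Each camera call takes 0.05 s, during which the arm holds its last target. There are 200 camera calls.

TASK

First lay the hinge pin across both V forks of the black-based hinge stand, in line with the stand's knuckle holes, its plain end towards the knuckles and stopping in the space between the nearer fork and the knuckle (not in the hole), and let it go. Then pick up the loose hinge leaf and put its single knuckle between the stand's two knuckles, plate level and pointing away from the grey block, so that the three holes line up well enough for the pin to be pushed straight through; hold it there in the gripper without pressing on the stand: the job finishes while you are still holding it. Leave the two vials, the flask and the collar where they stand.

Things in the scene. Friction and masses are not known exactly. Their poses are not given: they have to be found in the camera images.
- stand: Fixed hinge stand. Origin on the bench straight below the hinge axis, midway between the two fixed knuckles; z up, y along the hinge axis (towards the forks), -x the open side where the leaf's plate belongs. Black base 85 x 200 x 12 mm (x -20..64, y -55..145). Grey jamb block at x 18..58, y -42..42, top 109 mm above the bench; the knuckles stand off its -x face.
- stand_gap (a point): On the hinge axis, midway between the two fixed knuckles, 95 mm above the stand's origin; axes as the stand. The knuckles are aluminium tubes along y, outer diameter 26, hole diameter 16, at y -38..-16 and 16..38: a 32 mm gap, open above, below and to -x. The centre of the leaf's hole belongs at this point.
- stand_forks (a point): On the hinge axis, y 95 mm from stand_gap, midway between two V forks on aluminium posts 6 mm thick centred at y 63 and 127 (58 mm clear between). V sides at 45 degrees, open upwards, 30 mm wide at the mouth, prong tops about 8 mm above the axis. A rod of diameter 10 lying in both has its axis on the hinge axis.
- stand_ready (a point): On the hinge axis, y 49 mm from stand_gap, middle of the 22 mm space between the fixed knuckle (ends at y 38) and the nearer fork (begins at y 60). The pin's plain end belongs here, anywhere in that space; the pin lies from here along +y over both forks, head outermost.
- leaf: Loose aluminium leaf, about 120 g, flat on the bench, knuckle away from the robot. Plate 70 (x) x 50 (y) x 10 mm; origin at the centre of the plate's underside, z up. A neck 24 mm wide joins its +x edge to one knuckle: tube along y, outer diameter 26, hole 16, 24 mm long, axis at x 53, z 13. Balance point x 13, y 0: grip the plate's edges there (50 mm across y).
- leaf_bore (a point): Centre of the hole of the leaf's knuckle: x 53, y 0, z 13 mm in the leaf's frame; axes as the leaf.
- pin: Loose steel hinge pin lying on the bench, about 55 g. Rod of diameter 10, 90 mm long, along x from the plain end at x 46 to x -44 mm; flat black head 12 (x) x 22 (y) x 10 mm (z) at x -56..-44, which keeps it from rolling. Origin under the rod's axis (the axis is at z 5), 46 mm from the plain end. Balance point near x -6. Grip the rod across y near the origin.
- pin_tip (a point): Centre of the pin's plain end, on the rod's axis; axes as the pin.
- vial1: Bystander: small capped glass vial, diameter 20, 46 mm tall; origin at the centre of its underside. Do not disturb.
- vial2: Bystander: the same as the first vial.
- flask: Bystander: conical flask, diameter 72 at the foot, 97 mm tall; origin at the centre of its underside. Do not disturb.
- collar: Bystander: grey conical collar ring, diameter 110 at the foot, 48 mm tall; origin at the centre of its underside. Do not disturb.
There are look-alikes about, which are no part of the job. Of the things like the stand, leave any that is brown; of the rest the larger one is meant.

How it is judged:
By the outcome, as a careful person would: the job done as asked, in the order asked, and still so for the second after the job is handed in, while the arm keeps its last pose, push and grip.
It also fails if it takes over 64 s, if anything falls off the work surface, if the arm or the gripper's body presses on something with over 40 N, if the wrist force passes 120 N, or if a joint passes its speed limit or range.

## Working session

There is one attempt and no reset: what is moved stays moved. The work goes in short steps, Python scripts to look and compute and a shell command to move; the robot and the scene stay as the last step left them, time stands still between calls to the robot, and variables do not carry over. Pictures are saved under pics/ and viewed, on a budget of 10 in all, crops included, one or two more only if the job needs it, and the job is handed in when it is done.

```bash
mkdir -p pics; ls
cat > h.py <<'E'
from cell import *
import numpy as np, cv2
from scipy.spatial.transform import Rotation as R
def cam(n):
    c=read_camera(n); im=c["image"]; c["f"]=im.shape[0]/2/np.tan(np.radians(c["fov_y"])/2)
    c["R"]=cv2.Rodrigues(np.array(c["rvec"],float))[0]; c["t"]=np.array(c["tvec"],float).ravel(); return c
def ray(c,u,v):
    d=c["R"].T@np.array([(u-c["cx"])/c["f"],(v-c["cy"])/c["f"],1.]); return -c["R"].T@c["t"],d
def onz(c,u,v,z):
    o,d=ray(c,u,v); return (o+d*(z-o[2])/d[2])
def proj(c,p):
    q=c["R"]@np.array(p,float)+c["t"]; return c["f"]*q[:2]/q[2]+np.array([c["cx"],c["cy"]])
def save(c,name,box=None,s=1):
    im=c["image"][:,:,::-1]
    if box: x0,y0,x1,y1=box; im=im[y0:y1,x0:x1]
    cv2.imwrite("pics/"+name,cv2.resize(im,None,fx=s,fy=s,interpolation=cv2.INTER_CUBIC))
E
python3 - <<'E'
from h import *
print(observe())
import pickle
cs={n:cam(n) for n in("scene","top","wrist")}
pickle.dump(cs,open("c0.pkl","wb"))
for n,c in cs.items(): print(n,c["fov_y"],c["cx"],c["cy"],-c["R"].T@c["t"],c["R"][2], [k for k in c])
a=cs["top"]["image"];b=cs["scene"]["image"]
save(cs["top"],"top0.png",None,1.4);save(cs["scene"],"scene0.png",None,1.4)
E
```

```text
pics
{'time': 0.0, 'joints': array([-1.38843405e+00,  1.31166855e-01,  1.48927733e+00, -8.16489263e-06,
        1.52300604e+00, -8.54358684e-02]), 'dq': array([ 0.00076121, -0.00027436,  0.00021822,  0.00036533, -0.00098575,
        0.00030185]), 'effort': array([ 1.65725309e-03, -5.59845471e+01, -4.91753304e+01,  7.67174712e-02,
        3.56603146e-02, -1.69157706e-04]), 'ee_pos': array([ 158.66497211, -578.08150011,  236.58509523]), 'orientation': array([-9.27499947e-04,  9.91048451e-01,  1.33499457e-01, -4.90672370e-05]), 'force': array([-0.03479158, -0.57790164, -0.19778241]), 'ft_torque': array([-0.00707038, -0.01200435, -0.00407376]), 'opening': 92.85479291394113}
scene 55.51871151328535 279.3447829470338 208.6768625979101 [968.71532523 510.10006966 590.89512729] [-0.4528949  -0.62496693 -0.6358479 ] ['image', 'fov_y', 'cx', 'cy', 'rvec', 'tvec', 'f', 'R', 't']
top 47.0588134537871 275.295627262932 213.8906497454024 [ 448.41373206   45.10999734 1092.51811643] [ 0.17862255  0.00517435 -0.98390407] ['image', 'fov_y', 'cx', 'cy', 'rvec', 'tvec', 'f', 'R', 't']
wrist 62.36737372189984 281.60451956195175 210.34085547354945 [ 235.14340454 -556.80291195  384.08303689] [-0.27703453 -0.07363018 -0.95803469] ['image', 'fov_y', 'cx', 'cy', 'rvec', 'tvec', 'f', 'R', 't']
```

View pics/top0.png

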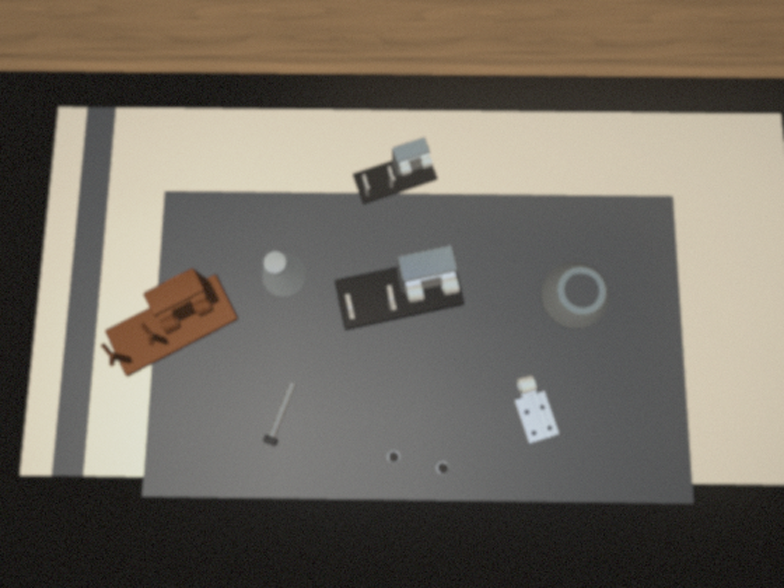

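View pics/scene0.png

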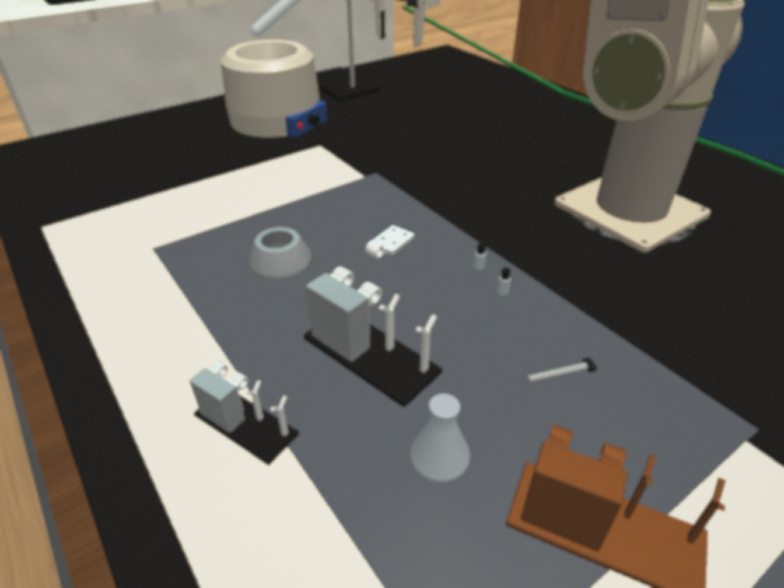

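The three stand-likes in top0 (1.4x pixels) are brown (170,322), small black (395,170) and larger black (400,288). The larger black one is meant. The pin's head is at (270,440) and its plain end at (291,384). The leaf is at (537,415) with its knuckle at (527,384), pointing away from the robot. The vials are at (393,456) and (442,467), the flask at (283,272) and the collar at (575,297). I'll measure and check the stand in a crop.

Run:
```python
from h import *
import pickle
cs=pickle.load(open("c0.pkl","rb")); c=cs["top"]; im=c["image"]
g=im.max(2).astype(int)
def comp(mask,box):
    m=np.zeros_like(mask,np.uint8);x0,y0,x1,y1=box;m[y0:y1,x0:x1]=mask[y0:y1,x0:x1]
    n,l,s,ce=cv2.connectedComponentsWithStats(m,connectivity=8);k=1+np.argmax(s[1:,4]);return (l==k).astype(np.uint8)
def pts(m): 
    y,x=np.nonzero(m);return np.c_[x,y].astype(np.float32)
def rect(m,z,name):
    h=cv2.convexHull(cv2.findContours(m,0,2)[0][0])
    w=np.array([onz(c,*p[0],z)[:2] for p in h],np.float32)
    r=cv2.minAreaRect(w); print(name,m.sum(),r); print(cv2.boxPoints(r).round(0).tolist())
base=comp(g<38,(230,170,340,240)); rect(base,12,"base")
big=comp(g<200,(230,170,340,240))
leaf=comp(g>140,(360,260,405,325)); rect(leaf,10,"leaf")
mm=cv2.morphologyEx(leaf,cv2.MORPH_OPEN,np.ones((13,13)));rect(mm,10,"plate")
rod=comp(g>95,(180,265,215,325)); rect(rod,5,"rod")
head=comp(g<45,(180,300,210,325)); rect(head,5,"head")
print(g[300:306,230:236].mean(), rod.sum())
x=pts(comp(g>150,(240,195,262,232)));print("forkA",x.min(0),x.max(0),x.mean(0), onz(c,*x.mean(0),100))
x=pts(comp(g>150,(272,195,286,228)));print("forkB",x.min(0),x.max(0),x.mean(0), onz(c,*x.mean(0),100))
save(c,"stand0.png",(225,160,345,245),6)
```

```text
Traceback (most recent call last):
ValueError: attempt to get argmax of an empty sequence
```

```bash
cat > m.py <<'E'
from h import *
import pickle
cs=pickle.load(open("c0.pkl","rb")); c=cs["top"]; im=c["image"]
g=im.max(2).astype(int)
def comp(mask,box):
    m=np.zeros_like(mask,np.uint8);x0,y0,x1,y1=box;m[y0:y1,x0:x1]=mask[y0:y1,x0:x1]
    n,l,s,ce=cv2.connectedComponentsWithStats(m,connectivity=8);k=1+np.argmax(s[1:,4]);return (l==k).astype(np.uint8)
def pts(m): 
    y,x=np.nonzero(m);return np.c_[x,y].astype(np.float32)
def rect(m,z,name):
    h=cv2.convexHull(cv2.findContours(m,0,2)[0][0])
    w=np.array([onz(c,*p[0],z)[:2] for p in h],np.float32)
    r=cv2.minAreaRect(w); print(name,m.sum(),r); print(cv2.boxPoints(r).round(0).tolist())
print("mat",g[150:155,150:155].mean(),"base",g[224,255],g[222,300],"rod",g[290,200:210],"head",g[312:316,190:196].min())
E
python3 - <<'E'
from m import *
save(c,"stand0.png",(225,160,345,245),6)
for f in (lambda:rect(comp(g<58,(230,170,340,240)),12,"base"),
 lambda:rect(comp(g>150,(360,260,405,325)),10,"leaf"),
 lambda:rect(cv2.morphologyEx(comp(g>150,(360,260,405,325)),cv2.MORPH_OPEN,np.ones((13,13))),10,"plate"),
 lambda:rect(comp(g>115,(180,265,215,325)),5,"rod"),
 lambda:rect(comp(g<62,(180,300,210,325)),5,"head")):
  try:f()
  except Exception as e:print("E",e)
for b in((240,195,262,232),(272,195,286,228)):
  x=pts(comp(g>150,b));print("fork",x.min(0),x.max(0),x.mean(0), onz(c,*x.mean(0),98))
E
```

```text
mat 95.52 base 65 50 rod [136 142 146 139 126 120 119 123 125 124] head 69
base 903 ((657.7161254882812, 28.46733856201172), (80.46125793457031, 193.34848022460938), 12.419745445251465)
[[598.0, 114.0], [639.0, -75.0], [718.0, -57.0], [676.0, 132.0]]
leaf 892 ((473.32666015625, -184.8687286376953), (99.89247131347656, 51.0842170715332), 17.77206802368164)
[[418.0, -176.0], [434.0, -224.0], [529.0, -194.0], [513.0, -145.0]]
plate 452 ((468.5103454589844, -189.67234802246094), (58.97312927246094, 44.2584114074707), 0.625325620174408)
[[439.0, -168.0], [439.0, -212.0], [498.0, -211.0], [498.0, -167.0]]
rod 2016 ((462.410400390625, 223.48849487304688), (131.3080291748047, 76.5106201171875), 1.934760570526123)
[[396.0, 260.0], [398.0, 183.0], [529.0, 187.0], [527.0, 264.0]]
E attempt to get argmax of an empty sequence
fork [247. 211.] [252. 226.] [249.47368 218.6579 ] [618.26020334 104.25588449  98.        ]
fork [277. 205.] [281. 220.] [279.1316  211.97368] [633.13330518  42.34068204  98.        ]
```

View pics/stand0.png

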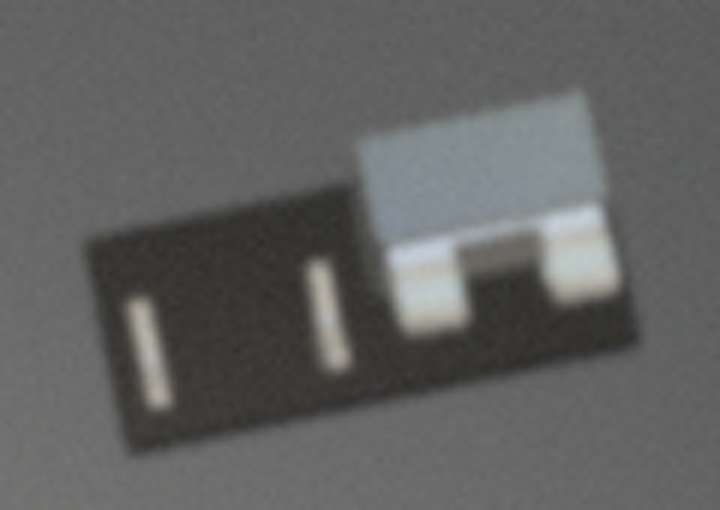

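The crop confirms it: this is the large black-based stand, with forks at the left and aluminium knuckles on a grey jamb. The fork spacing measures 63.7 mm against 64, which gives a yaw of about 13.5° and a gap at about (648,-19). Now a helper for the moves and a rough pin position.

```bash
cat >> h.py <<'E'
def go(p,yaw=None,o=None,cmd=None):
    """print shift (cm, tool axes) and turn to bring the TCP to p with tool x at world yaw (deg), tool down"""
    o=o or observe(); q=np.array(o["orientation"]); M=R.from_quat(np.r_[q[1:],q[0]]).as_matrix()
    y0=np.degrees(np.arctan2(M[1,0],M[0,0])); d=M.T@(np.array(p,float)-o["ee_pos"])/10
    t=0 if yaw is None else -np.radians((yaw-y0+90)%180-90)
    print("t",round(o["time"],2),"ee",o["ee_pos"].round(1),"yaw",round(y0,2),"zax",M[:,2].round(3),"-> shift cm",d.round(2),"turn",round(t,3))
E
python3 - <<'E'
from m import *
for n,u,v in(("head",193,314),("tip",208,274),("v1",281,326),("v2",316,334)): print(n,onz(c,u,v,5).round(0))
go((450,-150,237)); 
a=onz(c,193,314,5);b=onz(c,208,274,5);print(np.linalg.norm(a-b),np.degrees(np.arctan2(*(b-a)[[1,0]])))
E
```

```text
mat 95.52 base 65 50 rod [136 142 146 139 126 120 119 123 125 124] head 69
head [419. 230.   5.]
tip [507. 200.   5.]
v1 [395.  36.   5.]
v2 [379. -41.   5.]
t 0.15 ee [ 158.7 -578.2  236.9] yaw 15.34 zax [-0.     0.001 -1.   ] -> shift cm [ 39.42 -33.59   0.04] turn 0
93.14138074231147 -18.7876927320468
```

```bash
python3 -m crank '[100,39.4,-33.6,0,0.6, 100,39.4,-33.6,0,0.6, 100,39.4,-33.6,0,0.6, 100,39.4,-33.6,0,0.6, 100,39.4,-33.6,0,0.6, 100,39.4,-33.6,0,0.6, 100,39.4,-33.6,0,0.6, 100,39.4,-33.6,0,0.6, 100,39.4,-33.6,0,0.6, 100,39.4,-33.6,0,0.6]'
python3 -c "
from h import *
go((463,215,200),-18.8)"
```

```text
time: 1.4
ee_pos: [450.3, -148.9, 237.3]
orientation: [-0.0, 0.987, -0.164, -0.0]
force: [-0.3, -0.1, 0.8]
opening: 93.0
t 1.4 ee [ 450.3 -148.9  237.3] yaw -18.85 zax [-0.001  0.    -1.   ] -> shift cm [-10.55 -34.85   3.75] turn -0.001
```

```bash
python3 -m crank '[100,-10.6,-34.9,3.7,0, 100,-10.6,-34.9,3.7,0, 100,-10.6,-34.9,3.7,0, 100,-10.6,-34.9,3.7,0, 100,-10.6,-34.9,3.7,0, 100,-10.6,-34.9,3.7,0, 100,-10.6,-34.9,3.7,0, 100,-10.6,-34.9,3.7,0]'
python3 - <<'E'
from h import *
import pickle
c=cam("wrist");pickle.dump(c,open("w1.pkl","wb"));go((463,215,100))
print(proj(c,(463,215,5)),proj(c,(507,200,5)),proj(c,(419,230,5)))
save(c,"w1.png",None,1)
E
```

```text
time: 2.4
ee_pos: [463.5, 213.0, 200.4]
orientation: [0.0, 0.986, -0.165, -0.0]
force: [-0.3, -0.6, 0.8]
opening: 93.0
t 2.45 ee [463.7 212.6 200.6] yaw -19.11 zax [-0.    -0.001 -1.   ] -> shift cm [-0.15 -0.21 10.06] turn 0
[280.05378428 189.14904032] [279.7472125  142.60602846] [280.33790868 232.28414419]
```

View pics/w1.png

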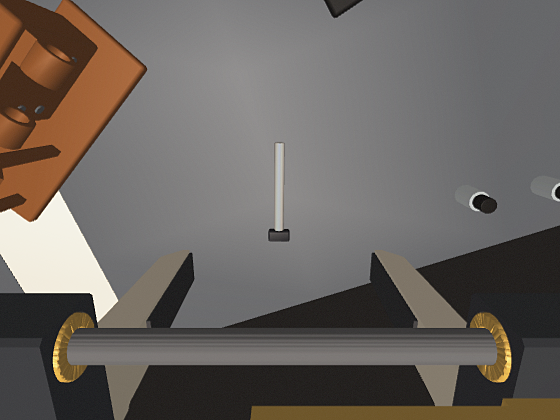

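The wrist view shows the pin's rod from (279,142) to (279,230), with the black head at (279,236), nearly in line with the jaws. The fingers are at (190,255) and (372,255). I'll fit the rod.

Run:
```python
from h import *
import pickle
c=pickle.load(open("w1.pkl","rb"));g=c["image"].max(2).astype(int)
m=np.zeros_like(g,np.uint8);m[135:232,262:298]=g[135:232,262:298]>160
y,x=np.nonzero(m);print(len(x),x.min(),x.max(),y.min(),y.max())
ys=np.arange(y.min()+3,y.max()-3);xs=np.array([x[y==k].mean() for k in ys]);p=np.polyfit(ys,xs,1)
T=onz(c,np.polyval(p,y.min()-.5),y.min()-.5,5);H=onz(c,np.polyval(p,y.max()+.5),y.max()+.5,5)
print(T,H,np.linalg.norm(T-H)); d=(T-H)/np.linalg.norm(T-H)
a=np.degrees(np.arctan2(d[1],d[0]));print("yaw",a); O=T-46*d;print(O)
go((O[0],O[1],22),a)
```

```text
706 275 283 143 230
[507.30454485 200.56740841   5.        ] [421.63313073 231.5105455    5.        ] 91.08824803971632
yaw -19.858904633668402
[464.04007184 216.19384032   5.        ]
t 2.45 ee [463.7 212.6 200.6] yaw -19.11 zax [-0.    -0.001 -1.   ] -> shift cm [-0.09 -0.36 17.86] turn 0.013
```

```bash
python3 -m crank '[60,-0.1,-0.3,6,0.01, 60,-0.1,-0.3,12,0.01, 60,-0.1,-0.3,15,0.01, 60,-0.1,-0.3,17,0.01, 60,-0.1,-0.3,17.9,0.01, 60,-0.1,-0.3,17.9,0.01]'
python3 -m crank '[0,0,0,0,0, 0,0,0,0,0, 0,0,0,0,0, 0,0,0,0,0, 0,0,0,0,0, 0,0,0,0,0, 0,0,0,0,0, 0,0,0,0,0]' 35
```

```text
time: 3.2
ee_pos: [463.7, 216.3, 21.7]
orientation: [0.0, 0.985, -0.171, -0.0]
force: [-0.3, 0.3, 0.4]
opening: 56.1
time: 4.2
ee_pos: [463.5, 217.4, 21.7]
orientation: [-0.0, 0.985, -0.17, -0.0]
force: [-0.5, 0.1, 2.0]
opening: 8.9
```

```bash
python3 -m crank '[0,0,0,-5,0, 0,0,0,-11,0, 0,0,0,-18,0, 0,0,0,-18.5,0, 0,0,0,-18.5,0]'
python3 -c "
from h import *
o=observe();print(o['opening'],o['force']);go((625.7,73.3,205),-76.5)"
```

```text
time: 4.82
ee_pos: [464.0, 217.5, 207.2]
orientation: [-0.0, 0.985, -0.17, 0.001]
force: [0.2, -0.5, -1.8]
opening: 8.9
8.864073091974737 [ 0.1890308  -0.54761967 -1.77628334]
t 4.83 ee [464.  217.5 207.2] yaw -19.61 zax [ 0.002  0.001 -1.   ] -> shift cm [20.07  8.16  0.25] turn 0.993
```

```bash
python3 -m crank '[0,20.1,8.2,0.2,0.15, 0,20.1,8.2,0.2,0.3, 0,20.1,8.2,0.2,0.45, 0,20.1,8.2,0.2,0.6, 0,20.1,8.2,0.2,0.75, 0,20.1,8.2,0.2,0.9, 0,20.1,8.2,0.2,0.99, 0,20.1,8.2,0.2,0.99, 0,20.1,8.2,0.2,0.99, 0,20.1,8.2,0.2,0.99]'
python3 - <<'E'
from h import *
import pickle
c=cam("wrist");c["o"]=observe();t=cam("top");s=cam("scene");pickle.dump((c,t,s),open("w2.pkl","wb"));go((625.7,73.3,112),-76.5)
save(c,"w2.png",None,1.4)
E
```

```text
time: 6.08
ee_pos: [614.5, 0.2, 197.8]
orientation: [-0.035, 0.818, -0.574, -0.016]
force: [-0.1, 0.1, -0.5]
opening: 9.1
t 6.22 ee [614.8  -0.  198.4] yaw -70.03 zax [ 0.015  0.075 -0.997] -> shift cm [-5.94 -3.17  9.18] turn 0.113
```

View pics/w2.png

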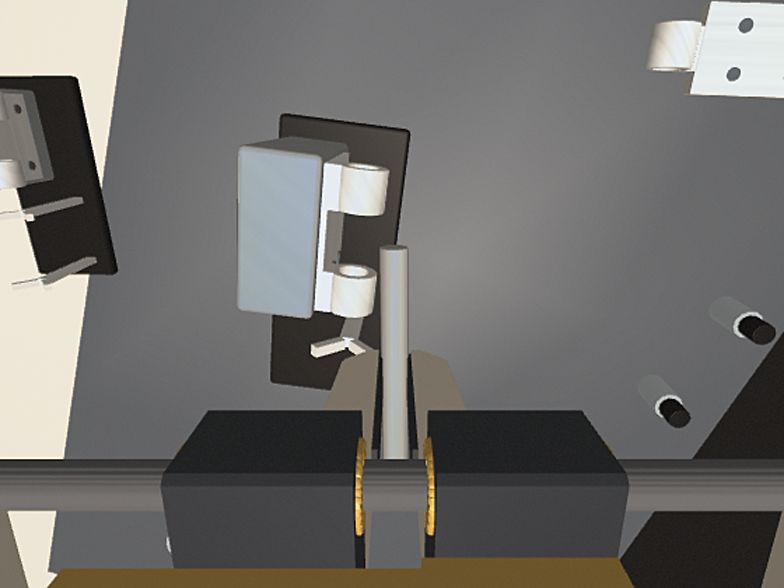

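The stand is in view: the gap is at about (335,240), the nearer fork at (340,345), and the pin is held straight. But the arm stopped off target and slightly tilted, so I'll check the joints.

Run:
```python
from h import *
o=observe();print(o["joints"].round(3),o["dq"].round(3),o["force"].round(2));go((625.7,73.3,205),-76.5)
```

```text
[-0.128  0.178  1.509  0.077  1.449  2.657] [-0.003 -0.002 -0.001  0.001  0.002 -0.   ] [ 0.04  1.11 -0.5 ]
t 6.22 ee [614.8  -0.  198.4] yaw -70.03 zax [ 0.015  0.075 -0.997] -> shift cm [-6.55 -3.54 -0.09] turn 0.113
```

Joint 6 is at its limit: this pin heading needs about 173° and the range ends at 152°. I'll put the pin back on the clear mat and regrip it with the hand turned half round, which needs joint 6 at only about -7°.

```bash
python3 - <<'E'
from h import *
go((470,200,215),-20)
E
python3 -m crank '[0,0,0,0,-0.15, 0,0,0,0,-0.3, 0,0,0,0,-0.4, 0,0,0,0,-0.4]'
python3 - <<'E'
from h import *
print(observe()["joints"].round(3));go((470,200,215),-20)
E
```

```text
t 6.22 ee [614.8  -0.  198.4] yaw -70.03 zax [ 0.015  0.075 -0.997] -> shift cm [-23.8    6.76  -0.37] turn -0.873
time: 6.72
ee_pos: [614.8, -0.3, 198.6]
orientation: [-0.037, 0.916, -0.4, -0.008]
force: [-0.1, -1.0, -0.1]
opening: 9.2
[-0.129  0.178  1.509  0.077  1.449  2.258]
t 6.72 ee [ 6.148e+02 -3.000e-01  1.986e+02] yaw -47.17 zax [ 0.015  0.075 -0.997] -> shift cm [-24.58  -3.03  -0.35] turn -0.474
```

Run:
```python
from h import *
go((510,70,120),-11.3)
```

```text
t 6.72 ee [ 6.148e+02 -3.000e-01  1.986e+02] yaw -47.17 zax [ 0.015  0.075 -0.997] -> shift cm [-11.92   3.42   8.21] turn -0.626
```

```bash
python3 -m crank '[0,-6,1.7,0,-0.15, 0,-11.9,3.4,0,-0.3, 0,-11.9,3.4,0,-0.45, 0,-11.9,3.4,4,-0.62, 0,-11.9,3.4,8,-0.62, 0,-11.9,3.4,8.2,-0.62]'
python3 - <<'E'
from h import *
go((510,70,23),-11.3)
E
```

```text
time: 7.48
ee_pos: [507.4, 69.9, 116.8]
orientation: [-0.038, 0.994, -0.103, 0.0]
force: [-0.2, 0.2, -0.4]
opening: 8.8
t 7.47 ee [507.4  69.9 116.8] yaw -11.83 zax [ 0.009  0.075 -0.997] -> shift cm [0.32 0.64 9.36] turn -0.009
```

```bash
python3 -m crank '[0,0.3,0.6,4,0, 0,0.3,0.6,7.5,0, 0,0.3,0.6,8.8,0, 0,0.3,0.6,9.4,0, 0,0.3,0.6,9.4,0, 0,0.3,0.6,9.4,0, 30,0.3,0.6,9.4,0, 30,0.3,0.6,9.4,0, 30,0.3,0.6,9.4,0]'
python3 - <<'E'
from h import *
o=observe();print(o["joints"].round(3));go((575,-220,230),None)
E
```

```text
time: 8.6
ee_pos: [513.4, 70.1, 25.9]
orientation: [-0.038, 0.994, -0.102, 0.004]
force: [0.1, -0.8, -0.2]
opening: 27.6
[-0.016  0.106  1.926  0.085  1.096  1.722]
t 8.6 ee [513.4  70.1  25.9] yaw -11.74 zax [ 0.015  0.075 -0.997] -> shift cm [ 11.93  25.5  -22.43] turn 0
```

```bash
python3 -m crank '[60,0,0,-6,0, 60,0,0,-12,-0.18, 60,4,8.5,-18,-0.36, 60,8,17,-22.4,-0.54, 60,11.9,25.5,-22.4,-0.72, 60,11.9,25.5,-22.4,-0.9, 60,11.9,25.5,-22.4,-1.08, 60,11.9,25.5,-22.4,-1.26, 60,11.9,25.5,-22.4,-1.44, 60,11.9,25.5,-22.4,-1.62]'
python3 -m crank '[60,0,0,0,-0.18, 60,0,0,0,-0.36, 60,0,0,0,-0.54, 60,0,0,0,-0.72, 60,0,0,0,-0.9, 60,0,0,0,-1.08, 60,0,0,0,-1.26, 60,0,0,0,-1.44, 60,0,0,0,-1.62, 60,0,0,0,-1.62]'
python3 - <<'E'
from h import *
o=observe();print(o["joints"].round(3));go((575,-220,230))
E
```

```text
time: 9.85
ee_pos: [574.5, -220.1, 229.2]
orientation: [-0.024, 0.758, 0.652, 0.03]
force: [0.0, -0.3, 0.5]
opening: 55.8
time: 11.1
ee_pos: [574.6, -219.8, 229.4]
orientation: [0.005, 0.054, 0.998, 0.038]
force: [-0.6, 0.6, 1.0]
opening: 55.3
[-0.492  0.189  1.44   0.073  1.535 -1.958]
t 11.1 ee [ 574.6 -219.8  229.4] yaw 173.82 zax [ 0.015  0.075 -0.997] -> shift cm [-0.04 -0.01 -0.06] turn 0
```

```bash
python3 -m crank '[60,0,0,0,-0.18, 60,0,0,0,-0.36, 60,0,0,0,-0.54, 60,0,0,0,-0.7, 60,0,0,0,-0.88, 60,0,0,0,-0.95, 60,0,0,0,-0.95, 60,0,0,0,-0.95]'
python3 - <<'E'
from h import *
o=observe();print(o["joints"].round(3));go((575,-220,230))
E
```

```text
time: 12.1
ee_pos: [596.4, -160.5, 230.0]
orientation: [-0.0, -0.358, 0.934, 0.006]
force: [-0.3, 0.1, 0.1]
opening: 55.8
[-0.351  0.188  1.438  0.008  1.524 -2.655]
t 12.1 ee [ 596.4 -160.5  230. ] yaw -138.0 zax [-0.005  0.011 -1.   ] -> shift cm [ 5.57 -2.99 -0.05] turn 0
```

```bash
python3 -m crank '[60,0,0,0,-0.04, 60,0,0,0,-0.04, 60,0,0,0,-0.04]'
python3 - <<'E'
from h import *
o=observe();print(o["joints"].round(3));go((575,-220,230))
c=cam("top");import pickle;pickle.dump(c,open("t3.pkl","wb"));save(c,"t3.png",(140,130,420,340),2.8)
E
```

```text
time: 12.48
ee_pos: [599.8, -150.7, 230.0]
orientation: [-0.004, -0.37, 0.929, 0.002]
force: [0.8, -0.3, 0.2]
opening: 55.9
[-3.280e-01  1.910e-01  1.435e+00 -2.000e-03  1.524e+00 -2.657e+00]
t 12.47 ee [ 599.8 -150.7  230. ] yaw -136.55 zax [-0.008  0.    -1.   ] -> shift cm [ 6.56 -3.32  0.02] turn 0
```

View pics/t3.png

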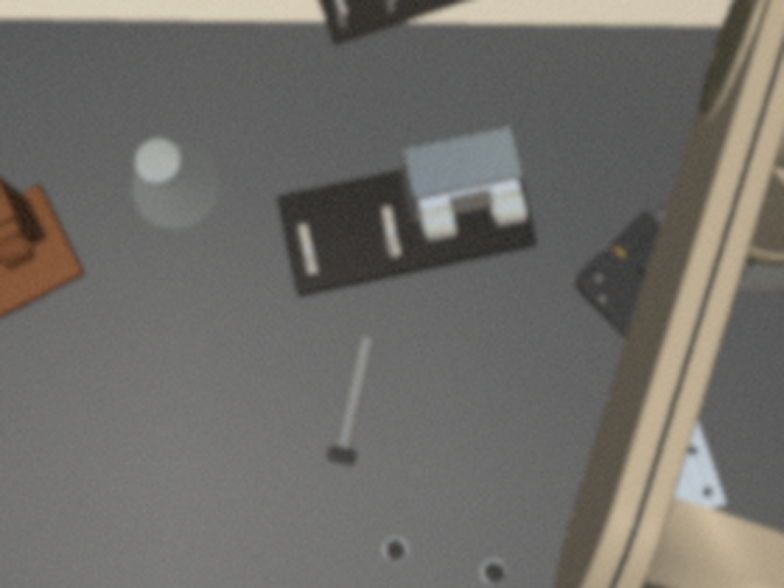

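The hand is level again. Top view: the pin lies flat with its head at (342,455) and plain end at (367,340). Everything else is undisturbed. Next, move over the pin with the hand flipped.

Run:
```python
from h import *
go((510,70,180))
```

```text
t 12.53 ee [ 599.8 -150.8  230. ] yaw -136.55 zax [-0.008  0.    -1.   ] -> shift cm [-8.7  22.17  5.08] turn 0
```

```bash
python3 -m crank '[60,-8.7,22.2,0,0.15, 60,-8.7,22.2,0,0.3, 60,-8.7,22.2,3,0.48, 60,-8.7,22.2,5.1,0.66, 60,-8.7,22.2,5.1,0.84, 60,-8.7,22.2,5.1,0.96, 60,-8.7,22.2,5.1,0.96, 60,-8.7,22.2,5.1,0.96]'
cat > pin.py <<'E'
from h import *
import pickle
c=cam("wrist");pickle.dump(c,open("w4.pkl","wb"));g=c["image"].max(2).astype(int)
M=(g>150).astype(np.uint8)
# mask to region of the bench close to the pin
e=[proj(c,(510+a*.98-b*.19,70-a*.19-b*.98,5)) for a in(-48,60) for b in(-22,22)]
k=np.zeros_like(M);cv2.fillConvexPoly(k,cv2.convexHull(np.array(e).astype(np.int32)),1);M&=k
n,l,s,_=cv2.connectedComponentsWithStats(M);i=1+np.argmax(s[1:,4]);y,x=np.nonzero(l==i)
P=np.array([onz(c,u,v,5)[:2] for u,v in zip(x,y)]);ctr=P.mean(0);d=np.linalg.svd(P-ctr)[2][0];d*=np.sign(d[0])
a=(P-ctr)@d;w=(P-ctr)@np.array([-d[1],d[0]]);print("n",len(x),"len",np.ptp(a),"wid",np.ptp(w))
T=ctr+a.max()*d;yaw=np.degrees(np.arctan2(d[1],d[0]));O=T-46*d;print("tip",T,"orig",O,"yaw",yaw,"px",x.min(),x.max(),y.min(),y.max())
go((O[0],O[1],21.5),yaw)
E
python3 pin.py
```

```text
time: 13.52
ee_pos: [509.9, 70.1, 180.0]
orientation: [-0.004, 0.099, 0.995, -0.0]
force: [-0.9, 0.1, -1.1]
opening: 55.8
n 825 len 90.85131540081755 wid 8.611488338980227
tip [562.89643203  61.88410345] orig [517.79994451  70.95641367] yaw -11.374680763899814 px 280 289 157 248
t 13.57 ee [509.9  70.2 180. ] yaw 168.58 zax [-0.008  0.    -1.   ] -> shift cm [-0.88  0.25 15.84] turn -0.001
```

```bash
python3 -m crank '[50,-0.9,0.2,6,0, 50,-0.9,0.2,11,0, 50,-0.9,0.2,14,0, 50,-0.9,0.2,15.8,0, 50,-0.9,0.2,15.8,0, 0,-0.9,0.2,15.8,0, 0,-0.9,0.2,15.8,0, 0,-0.9,0.2,15.8,0, 0,-0.9,0.2,15.8,0, 0,-0.9,0.2,15.8,0]' 35
python3 -m crank '[0,0,0,0,0, 0,0,0,0,0, 0,0,0,-5,0, 0,0,0,-11,0, 0,0,0,-17,0, 0,0,0,-18,0, 0,0,0,-18,0]'
```

```text
time: 14.82
ee_pos: [517.8, 70.6, 22.0]
orientation: [-0.004, 0.1, 0.995, -0.0]
force: [-0.4, 0.5, 2.4]
opening: 8.5
time: 15.7
ee_pos: [519.5, 70.6, 202.0]
orientation: [-0.003, 0.1, 0.995, -0.0]
force: [-0.3, -0.2, -1.4]
opening: 8.7
```

Run:
```python
from m import *
# refine stand from the earlier top pictures: several fits
for f in("c0.pkl","t3.pkl"):
  o=pickle.load(open(f,"rb"));c=o["top"] if "top" in o else o;g=c["image"].max(2).astype(int)
  F=[]
  for b in((240,195,262,232),(272,195,286,228)):
    x=pts(comp(g>140,b)); r=np.array(x.mean(0)); F.append(onz(c,*r,100)[:2]); print(f,len(x),r)
  d=F[0]-F[1];L=np.linalg.norm(d);d/=L;yw=np.degrees(np.arctan2(d[1],d[0]))-90
  print("L",L,"yaw",yw,"mid",(F[0]+F[1])/2,"gap",(F[0]+F[1])/2-95*d)
w=pickle.load(open("w2.pkl","rb"))[0];save(w,"w2b.png",(160,75,310,290),2.7)
go((625.7,73.3,200),103.5)
```

```text
mat 95.52 base 65 50 rod [136 142 146 139 126 120 119 123 125 124] head 69
c0.pkl 48 [249.4375 218.5   ]
c0.pkl 50 [279.18 212.12]
L 63.58316066989114 yaw 12.903848944210083 mid [625.35188321  73.23068034] gap [646.56686491 -19.37020816]
t3.pkl 43 [249.41861 218.27907]
t3.pkl 43 [279.16278 212.18605]
L 63.4641321231172 yaw 12.365325902877657 mid [625.51522956  73.27257342] gap [645.85893123 -19.52362155]
t 15.7 ee [519.5  70.6 202. ] yaw 168.48 zax [-0.007  0.    -1.   ] -> shift cm [-10.35   2.39   0.13] turn 1.134
```

View pics/w2b.png

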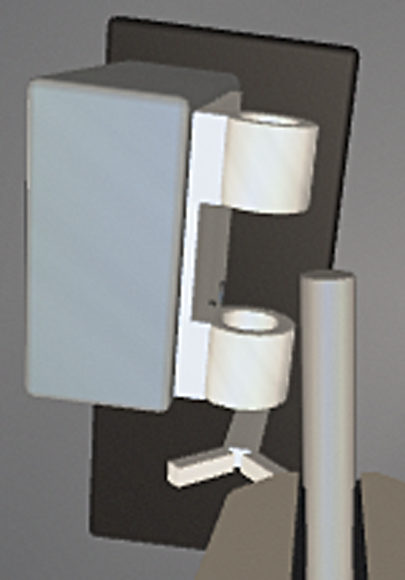

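The large stand is clear here: the jamb top corners are at about (30,82), (188,98), (168,410) and (27,395) in the crop, and the knuckles and near fork are visible. I'll fit a rigid pose to these known corners and compare it with the fork fix.

Run:
```python
from h import *
import pickle
c=pickle.load(open("w2.pkl","rb"))[0]
S=[(30,82,109,58,-42),(188,98,109,18,-42),(168,410,109,18,42),(27,395,109,58,42),(108,18,12,64,-55),(357,48,12,-20,-55)]
def fit(S):
  P=np.array([onz(c,159.7+u/2.7,74.7+v/2.7,z)[:2] for u,v,z,_,_ in S]);Q=np.array([s[3:] for s in S],float)
  H=(Q-Q.mean(0)).T@(P-P.mean(0));a=np.arctan2(H[0,1]-H[1,0],H[0,0]+H[1,1]);Rm=np.array([[np.cos(a),-np.sin(a)],[np.sin(a),np.cos(a)]])
  t=P.mean(0)-Rm@Q.mean(0);print("yaw",np.degrees(a),"gap",t,"forks",t+Rm@[0,95],"\nres",(P-Q@Rm.T-t).round(1).tolist())
fit(S[:4]);fit(S)
```

```text
yaw 13.095161751571414 gap [645.30304771 -18.09191067] forks [623.77898693  74.43762412] 
res [[-1.5, 1.3], [0.6, 0.9], [1.4, -1.3], [-0.5, -1.0]]
yaw 13.174202931356689 gap [645.34282188 -17.79088121] forks [623.69113447  74.70887247] 
res [[-1.6, 0.9], [0.5, 0.6], [1.4, -1.6], [-0.5, -1.3], [-0.5, 0.7], [0.6, 0.7]]
```

```bash
python3 -m crank '[0,-3,0.8,0,0.18, 0,-6,1.6,0,0.36, 0,-10.2,2.4,0,0.54, 0,-10.2,2.4,0,0.72, 0,-10.2,2.4,0,0.9, 0,-10.2,2.4,0,1.06, 0,-10.2,2.4,2,1.14, 0,-10.2,2.4,5,1.14, 0,-10.2,2.4,5,1.14, 0,-10.2,2.4,5,1.14]'
python3 - <<'E'
from h import *
import pickle
print(observe()["joints"].round(3));go((624.5,74,112),103.0)
c=cam("scene");w=cam("wrist");pickle.dump((c,w),open("s5.pkl","wb"))
a=cv2.resize(c["image"][170:300,200:340,::-1],None,fx=3.5,fy=3.5,interpolation=cv2.INTER_CUBIC);cv2.imwrite("pics/s5.png",a)
print("fork mid proj",proj(c,(624.5,74,95)),"gap",proj(c,(645.8,-18.7,95)))
E
```

```text
time: 16.95
ee_pos: [622.9, 73.7, 150.1]
orientation: [-0.004, 0.621, 0.784, -0.003]
force: [0.1, 0.6, -0.1]
opening: 9.0
[ 3.600e-02  2.660e-01  1.496e+00  1.000e-03  1.390e+00 -1.940e-01]
t 16.95 ee [622.9  73.7 150.1] yaw 103.17 zax [-0.01  0.   -1.  ] -> shift cm [-0.02  0.2   3.81] turn 0.003
fork mid proj [291.56370407 224.66797414] gap [254.76025425 203.59750419]
```

View pics/s5.png

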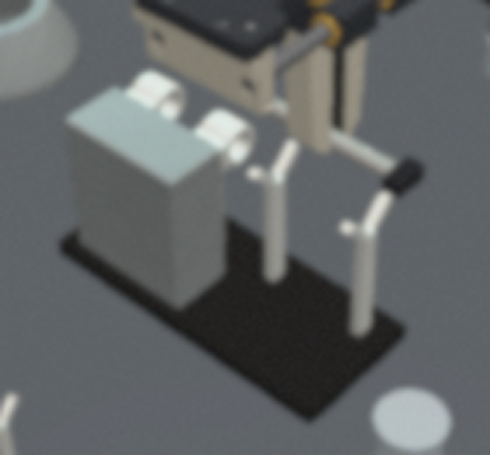

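The pin is over both forks: head beyond the outer fork at (405,175), rod level, tip going behind the fingers towards the knuckle. I'll lower it.

```bash
python3 -m crank '[0,0,0.15,1.5,0, 0,0,0.15,3,0, 0,0,0.15,3.5,0, 0,0,0.15,3.7,0, 0,0,0.15,3.7,0]'
python3 -m crank '[0,0,0,0.1,0, 0,0,0,0.2,0, 0,0,0,0.2,0]'
```

```text
time: 17.68
ee_pos: [624.6, 74.1, 113.9]
orientation: [-0.003, 0.621, 0.784, -0.002]
force: [-0.6, -0.4, -0.7]
opening: 9.1
time: 18.05
ee_pos: [625.1, 74.1, 112.5]
orientation: [-0.003, 0.621, 0.783, -0.002]
force: [1.0, -0.6, 2.2]
opening: 9.0
```

```bash
python3 -m crank '[0,0,0,0.1,0, 0,0,0,0.1,0]'
python3 -c "
from h import *
print(observe()['force'].round(2))
c=cam('scene');import pickle;pickle.dump(c,open('s6.pkl','wb'));save(c,'s6.png',(230,185,330,270),6)"
```

```text
time: 18.3
ee_pos: [625.5, 74.2, 112.0]
orientation: [-0.003, 0.621, 0.783, -0.002]
force: [0.8, 0.4, 4.8]
opening: 8.8
[0.83 0.41 4.77]
```

View pics/s6.png

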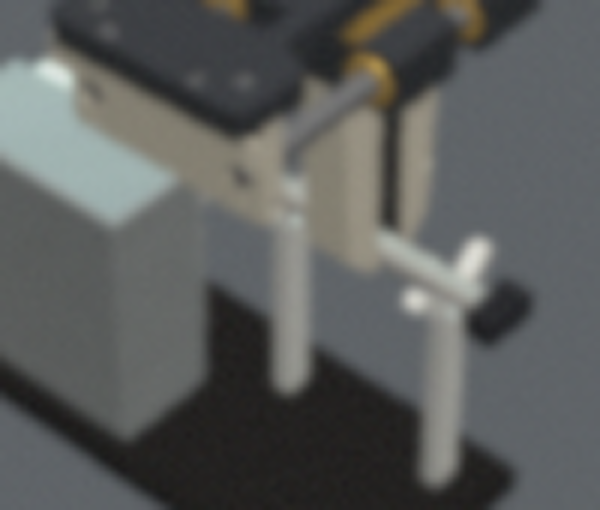

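The rod sits in the outer V at (465,295) with the head beyond it, and the upward force of 4.8 N shows it is resting. Release it and rise.

```bash
python3 -m crank '[12,0,0,0,0, 16,0,0,0,0, 20,0,0,0,0, 30,0,0,0,0, 40,0,0,0,0, 40,0,0,0,0, 40,0,0,-3,0, 40,0,0,-8,0, 50,0,0,-13,0, 60,0,0,-13,0]'
python3 - <<'E'
from h import *
go((471,-186,200),17.6)
E
```

```text
time: 19.6
ee_pos: [628.5, 74.2, 247.3]
orientation: [0.001, 0.621, 0.784, 0.001]
force: [-0.3, 0.4, -0.2]
opening: 52.3
t 19.6 ee [628.5  74.2 247.3] yaw 103.17 zax [ 0.002  0.001 -1.   ] -> shift cm [-21.75 -21.27   4.69] turn 1.493
```

```bash
python3 -m crank '[100,-3,-3,0,0.15, 100,-7,-7,0,0.3, 100,-11,-11,0,0.46, 100,-15,-15,0,0.64, 100,-19,-19,2,0.82, 100,-21.8,-21.3,4.7,1, 100,-21.8,-21.3,4.7,1.18, 100,-21.8,-21.3,4.7,1.36, 100,-21.8,-21.3,4.7,1.49, 100,-21.8,-21.3,4.7,1.49]'
python3 - <<'E'
from h import *
import pickle
c=cam("wrist");pickle.dump(c,open("w7.pkl","wb"));g=c["image"].max(2).astype(int);go((471,-186,200),17.6)
def P(x,y,z): a=np.radians(17.6);return proj(c,(458.5+x*np.cos(a)-y*np.sin(a),-189.6+x*np.sin(a)+y*np.cos(a),z))
for q in((-35,-25,10),(35,25,10),(66,0,13)):print(P(*q))
t=cam("top");pickle.dump(t,open("t7.pkl","wb"))
a=c["image"][:,:,::-1];b=cv2.resize(t["image"][170:240,230:330,::-1],(560,392),interpolation=cv2.INTER_CUBIC)
o=np.zeros((600,800,3),np.uint8);o[:300,:400]=cv2.resize(a,(400,300));o[:,:]=o; o[300:592,:417]=cv2.resize(b,(417,292));cv2.imwrite("pics/w7.png",o[:592,:420])
E
```

```text
time: 20.85
ee_pos: [467.1, -186.6, 194.3]
orientation: [-0.001, 0.988, 0.155, -0.004]
force: [0.6, -1.1, -0.1]
opening: 92.9
t 20.9 ee [ 467.2 -186.5  194.5] yaw 17.96 zax [-0.009  0.001 -1.   ] -> shift cm [ 0.37  0.06 -0.56] turn 0.006
[307.81968918 231.70495474]
[257.46549327 163.01972266]
[283.71025969 130.2210514 ]
```

View pics/w7.png

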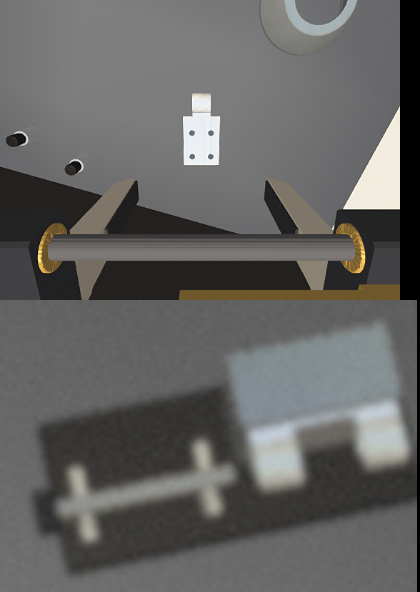

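Lower half: the pin lies in both Vs, head outermost, with its plain end at (235,473) between the nearer fork (208) and the knuckle (252). Upper half: the leaf's plate is at (201,140) with the knuckle at (201,103), in line with the jaws. Next I'll measure the leaf, and the resting pin as a second fix on the hinge axis.

Run:
```python
from h import *
import pickle
c=pickle.load(open("w7.pkl","rb"));g=c["image"].max(2).astype(int)
m=np.zeros_like(g,np.uint8);m[110:245,235:330]=g[110:245,235:330]>170
pl=cv2.morphologyEx(m,cv2.MORPH_OPEN,np.ones((5,36),np.uint8))
def rect(m,z):
    h=cv2.convexHull(np.vstack(cv2.findContours(m,0,2)[0]))[:,0]
    w=np.array([onz(c,*p,z)[:2] for p in h],np.float32);r=cv2.minAreaRect(w);print(r);return r
r=rect(pl,10);
y,x=np.nonzero(pl);print("plate px",x.min(),x.max(),y.min(),y.max())
y,x=np.nonzero(m);print("all px",y.min(),y.max());k=(y<y[0]+22);print("knuckle px",x[y<y.min()+22].min(),x[y<y.min()+22].max())
t=pickle.load(open("t7.pkl","rb"));G=t["image"].max(2).astype(int)
# rod: rows brightest between columns 250..284 away from forks
us=[u for u in list(range(255,275))+[282,283]];vs=[]
for u in us:
    col=G[200:226,u].astype(float);col=np.clip(col-np.median(col)-15,0,None);vs.append(200+(col*np.arange(26)).sum()/col.sum())
p=np.polyfit(us,vs,1);print("fit res",np.std(np.polyval(p,us)-vs))
A=onz(t,250,np.polyval(p,250),97)[:2];B=onz(t,284,np.polyval(p,284),97)[:2]
d=(A-B)/np.linalg.norm(A-B);n=np.array([d[1],-d[0]]);print("axis yaw",np.degrees(np.arctan2(d[1],d[0]))-90)
for gp in((645.8,-18.7),(646.2,-19.4),(645.3,-18.0)):print("offset of gap from rod line along +x_stand",(np.array(gp)-A)@n)
row=[int(G[int(round(np.polyval(p,u))),u]) for u in range(278,296)];print(row)
print("tip px->world",onz(t,286.5,np.polyval(p,286.5),95))
```

```text
((459.0906982421875, -188.45181274414062), (68.44055938720703, 49.61840057373047), 17.734745025634766)
plate px 257 308 163 230
all px 131 230
knuckle px 269 294
fit res 0.621971457155265
axis yaw 9.15813404614778
offset of gap from rod line along +x_stand 5.43906625442797
offset of gap from rod line along +x_stand 5.722555492940683
offset of gap from rod line along +x_stand 5.056851733263483
[146, 147, 145, 142, 133, 128, 119, 124, 96, 66, 55, 59, 83, 125, 174, 191, 195, 192]
tip px->world [633.31533691  26.83043539  95.        ]
```

```bash
python3 -c "
from h import *
go((471.5,-184.5,21.5),17.7)"
```

```text
t 20.95 ee [ 467.3 -186.5  194.6] yaw 17.98 zax [-0.009  0.001 -1.   ] -> shift cm [ 6.10e-01 -1.00e-02  1.73e+01] turn 0.005
```

```bash
python3 -m crank '[100,0.6,0,6,0, 100,0.6,0,11.5,0, 100,0.6,0,15.5,0, 100,0.6,0,17.3,0, 100,0.6,0,17.3,0, 0,0.6,0,17.3,0, 0,0.6,0,17.3,0, 0,0.6,0,17.3,0, 0,0.6,0,17.3,0, 0,0.6,0,17.3,0]' 45
python3 -m crank '[0,0,0,0,0, 0,0,0,-4,0, 0,0,0,-10,0, 0,0,0,-16,0, 0,0,0,-19,0, 0,0,0,-19,0, 0,0,0,-19,0]'
python3 - <<'E'
from h import *
import pickle
go((0,0,0))
c=cam("wrist");pickle.dump(c,open("w8.pkl","wb"));save(c,"w8.png",None,1)
E
```

```text
time: 22.2
ee_pos: [471.9, -184.8, 22.2]
orientation: [-0.001, 0.988, 0.155, -0.004]
force: [-0.7, -0.8, 0.9]
opening: 49.4
time: 23.08
ee_pos: [472.7, -184.5, 210.3]
orientation: [-0.001, 0.988, 0.155, -0.005]
force: [-0.0, -0.3, -2.2]
opening: 49.2
t 23.07 ee [ 472.7 -184.5  210.3] yaw 17.79 zax [-0.01   0.001 -1.   ] -> shift cm [-39.17 -31.92  21.54] turn 0
```

View pics/w8.png

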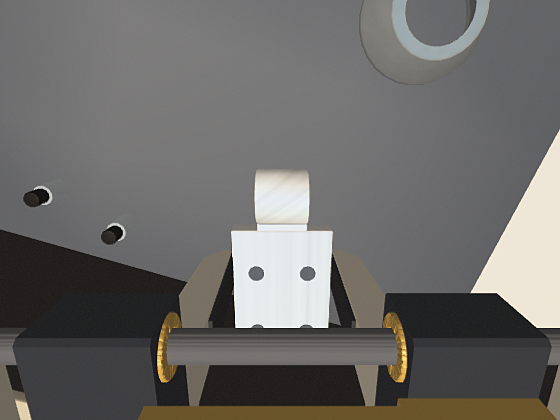

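The leaf is held square: its knuckle is at (282,195) and its plate between the pads. Move to a standoff in front of the gap.

```bash
python3 -c "
from h import *
go((558,-39,150),13)"
```

```text
t 23.12 ee [ 472.3 -184.3  209.7] yaw 17.79 zax [-0.011  0.002 -1.   ] -> shift cm [ 12.66 -11.19   5.9 ] turn 0.084
```

```bash
python3 -m crank '[0,3,-3,0,0.04, 0,7,-6,1,0.08, 0,12.7,-11.2,4,0.08, 0,12.7,-11.2,5.9,0.08, 0,12.7,-11.2,5.9,0.08, 0,12.7,-11.2,5.9,0.08]'
python3 - <<'E'
from h import *
import pickle
go((606.8,-27.7,150),13)
c=cam("wrist");t=cam("top");s=cam("scene");pickle.dump((c,t,s),open("w9.pkl","wb"));save(c,"w9.png",(130,20,430,245),2.66)
print(proj(c,(645.8,-18.7,95)),proj(c,(597.5,-30,141)))
E
```

```text
time: 23.88
ee_pos: [558.8, -39.9, 151.7]
orientation: [-0.001, 0.993, 0.115, -0.005]
force: [0.7, -0.4, -0.2]
opening: 49.6
t 23.88 ee [558.8 -39.9 151.7] yaw 13.2 zax [-0.01  0.   -1.  ] -> shift cm [ 4.95 -0.1   0.12] turn 0.004
[281.58503979  86.22995418] [281.36550856 194.27008491]
```

View pics/w9.png

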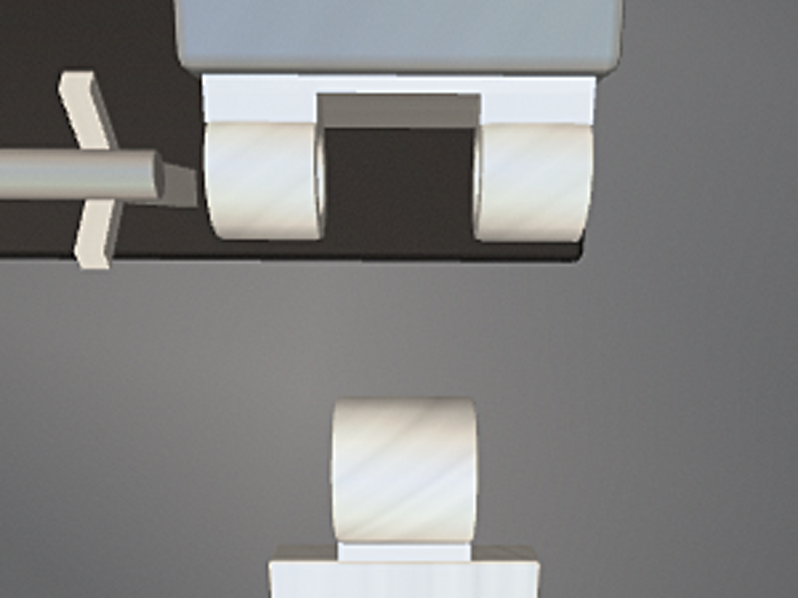

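The picture shows the stand knuckles at crop x 205–322 and 474–593, and the leaf knuckle at 331–478, rows 398–541. The pin's rod is at rows 150–200 with its tip at x 160, clear of the knuckle at 205. I'll work out the remaining offset.

Run:
```python
from h import *
import pickle
c,t,s=pickle.load(open("w9.pkl","rb"));F=lambda u,v:(129.7+u/2.66,19.7+v/2.66)
yaw=np.radians(13.1);X=np.array([np.cos(yaw),np.sin(yaw)]);Y=np.array([-X[1],X[0]])
def st(u,v,z):
    p=onz(c,*F(u,v),z)[:2];return np.round([p@X,p@Y],1),p.round(1)
print("stand inner edges",st(318,130,106)[0],st(480,130,106)[0],"outer",st(205,130,106)[0],st(594,130,106)[0])
print("leaf edges",st(332,440,155)[0],st(477,440,155)[0])
print("pin tip",st(158,176,95)); 
def bis(u,v1,v2,z):
    d=[ray(c,*F(u,v)) for v in(v1,v2)];o=d[0][0];e=sum(k[1]/np.linalg.norm(k[1]) for k in d);p=o+e*(z-o[2])/e[2]
    w=np.arccos(np.dot(d[0][1],d[1][1])/np.linalg.norm(d[0][1])/np.linalg.norm(d[1][1]));print("  diam",2*np.linalg.norm(p-o)*np.sin(w/2));return [p[:2]@X,p[:2]@Y]
print("rod",bis(60,149,199,95),bis(140,150,201,95)); print("leaf bore",bis(404,397,541,143))
# jamb front edge at z 109 -> x 18
print("jamb front x", st(300,70,109)[0],"lug bottom")
print("yaw knuckle line top edges", st(205,75,109),st(594,75,109))
o=observe();print(o["ee_pos"]@np.r_[X,0],o["ee_pos"]@np.r_[Y,0])
# tubes: lower tangent
for u in(265,535):
    for v in (239,):
        oo,d=ray(c,*F(u,v));print(u,"tangent at z95", st(u,v,95)[0],"incid",np.degrees(np.arctan2(d[:2]@X,-d[2])))
```

```text
stand inner edges [ 632.8 -148. ] [ 632.9 -179.3] outer [ 632.8 -126.1] [ 632.9 -201.4]
leaf edges [ 582.8 -153.3] [ 582.8 -176.4]
pin tip (array([ 624.9, -113.5]), array([634.4,  31.1]))
  diam 9.830031131285255
  diam 10.006411608066747
rod [np.float64(625.2693999349228), np.float64(-93.16949552226873)] [np.float64(624.9795655701074), np.float64(-109.76492811814354)]
  diam 24.946802531799506
leaf bore [np.float64(574.7964845753439), np.float64(-164.749749661782)]
jamb front x [ 643.  -145.1] lug bottom
yaw knuckle line top edges (array([ 642.2, -127.3]), array([654.3,  21.6])) (array([ 642.2, -200.2]), array([670.8, -49.5]))
536.1835365497619 -166.35180840787453
265 tangent at z95 [ 612.4 -135.2] incid -1.0359807539500177
535 tangent at z95 [ 612.4 -192.3] incid -1.0265538909990628
```

The fixes agree along the stand's x: rod 625.1, tube tangent 625.4, jamb 625.0. The leaf bore is about 50 mm short and about 1.1 mm off sideways. Lower it in front of the gap first, then look again for height.

```bash
python3 -m crank '[0,0,-0.11,1.5,0, 0,0,-0.11,3,0, 0,0.05,-0.11,4.4,0, 0,0.05,-0.11,4.8,0, 0,1.2,-0.11,4.8,0, 0,2.5,-0.11,4.8,0, 0,2.5,-0.11,4.8,0, 0,2.5,-0.11,4.8,0]'
python3 - <<'E'
from h import *
import pickle
go((606.8,-27.7,103.7),13)
c=cam("wrist");s=cam("scene");pickle.dump((c,s),open("w10.pkl","wb"))
a=cv2.resize(c["image"][40:215,150:410,::-1],(780,525),interpolation=cv2.INTER_CUBIC)
b=cv2.resize(s["image"][170:260,190:290,::-1],(440,396),interpolation=cv2.INTER_CUBIC)
cv2.imwrite("pics/w10.png",a);cv2.imwrite("pics/s10.png",b)
print(proj(s,(645.8,-18.7,95)))
E
```

```text
time: 25.02
ee_pos: [583.6, -32.5, 104.4]
orientation: [-0.001, 0.993, 0.115, -0.004]
force: [-0.3, 0.3, -0.4]
opening: 49.0
t 25.02 ee [583.6 -32.5 104.4] yaw 13.23 zax [-0.008  0.    -1.   ] -> shift cm [2.37 0.06 0.05] turn 0.004
[254.76025425 203.59750419]
```

View pics/w10.png

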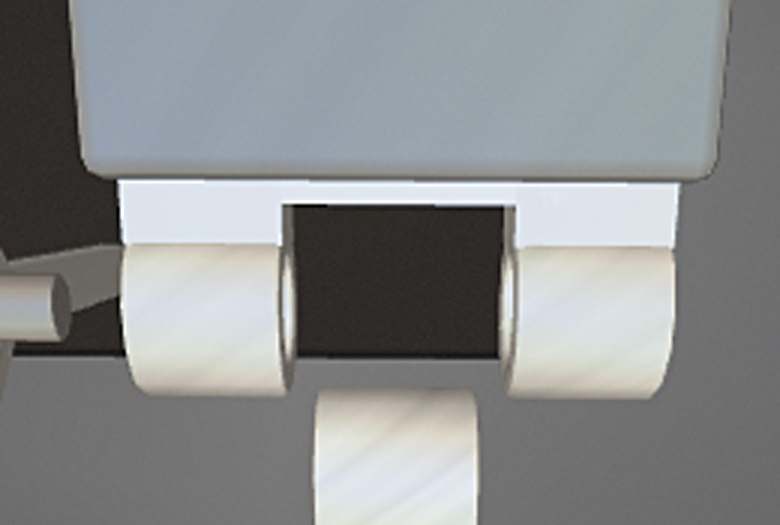

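Leaf knuckle at crop 315–478 and gap at 280–517, so it is centred within half a millimetre. Its scale suggests the leaf sits a few mm low. The height matters for the fit, so I'll check it in the side view. I know this goes past the picture budget.

View pics/s10.png

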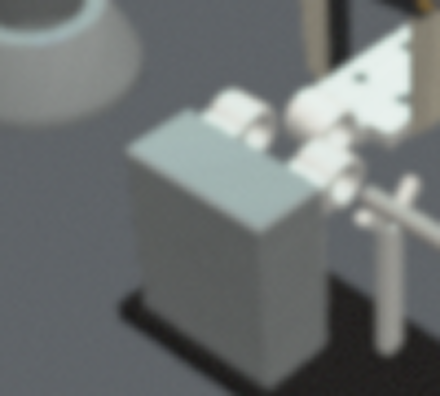

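```bash
cat > z.py <<'E'
from h import *
import pickle,sys
c,s=pickle.load(open("w10.pkl","rb"))
yaw=np.radians(13.1);X=np.array([np.cos(yaw),np.sin(yaw)]);Y=np.array([-X[1],X[0]])
W=lambda x,y,z:np.r_[x*X+y*Y,z]
def cross(p,i0,i1):  # strongest gradient position between i0,i1 (subpixel)
    g=np.abs(np.diff(p.astype(float)))[i0:i1];k=np.argmax(g);w=g[max(k-2,0):k+3];return i0+max(k-2,0)+.5+(w*np.arange(len(w))).sum()/w.sum()
g=c["image"].astype(float).mean(2)
def width(r0,r1,a,b):
    L=[cross(g[r],*a) for r in range(r0,r1)];Rr=[cross(g[r],*b) for r in range(r0,r1)]
    return np.median(L),np.median(Rr),np.max(np.array(Rr)-L),np.median(np.array(Rr)-L)
rd=lambda u0,u1:(150+u0//3,150+u1//3)
lw=width(40+410//3,40+500//3,rd(300,335),rd(460,495));sw=width(40+260//3,40+340//3,rd(105,140),rd(660,695))
for n,w,d in(("leaf",lw,24),("stand",sw,76)):print(n,np.round(w,2),"depth",c["f"]*d/w[3])
def depth(p):return (c["R"]@p+c["t"])[2]
print("expected nearest depth leaf z95",depth(W(600.1,-163.7,95))-13,"stand",depth(W(625.1,-163.7,95))-13)
G=s["image"].astype(float).mean(2)
def top(cols,r0,r1):
    return np.array([cross(G[:,u],r0,r1) for u in cols])
u1=np.arange(237,249);u2=np.arange(256,264)
print("stand tube top",top(u1,183,200).round(1));print("leaf top",top(u2,183,203).round(1))
th=np.linspace(0,2*np.pi,181)
def ring(x,y,z): return np.array([proj(s,W(x+13*np.cos(t),y,z+13*np.sin(t))) for t in th])
for n,x,y,z in(("stand",625.1,-201.7,95),("leaf95",600.1,-175.7,95),("leaf91",600.1,-175.7,91)):
    r=ring(x,y,z);print(n,"min v",r[:,1].min().round(2),"at u",r[r[:,1].argmin(),0].round(1),"min u",r[:,0].min().round(2),"at v",r[r[:,0].argmin(),1].round(1))
print("leaf left", [round(cross(G[r],248,264),1) for r in range(189,200)])
E
python3 z.py
```

```text
leaf [254.37 308.74  54.83  54.38] depth 153.12964197750952
stand [189.97 374.49 185.1  184.62] depth 142.8333717552101
expected nearest depth leaf z95 148.4107255540061 stand 141.05452755759904
stand tube top [194.3 192.7 191.4 190.6 190.2 189.9 190.  190.3 190.6 191.2 191.6 192.3]
leaf top [191.7 190.7 190.1 189.6 189.3 189.  188.4 187.5]
stand min v 190.27 at u 243.4 min u 236.81 at v 198.6
leaf95 min v 189.76 at u 261.2 min u 254.77 at v 198.2
leaf91 min v 191.34 at u 261.3 min u 254.84 at v 199.8
leaf left [np.float64(261.3), np.float64(257.8), np.float64(256.8), np.float64(256.3), np.float64(255.6), np.float64(255.3), np.float64(254.7), np.float64(254.6), np.float64(254.7), np.float64(254.6), np.float64(251.1)]
```

The side view puts the leaf knuckle's height within about 1 mm of the stand's (stand top 189.9 vs 190.3 px predicted, leaf 189.0 vs 189.8). Edge rounding of about 0.7 mm explains the smaller wrist-view widths, so the height is right. Slide it in.

```bash
python3 -m crank '[0,0.5,0.03,0,0, 0,1,0.03,0,0, 0,1.5,0.03,0,0, 0,2,0.03,0,0, 0,2.4,0.03,0,0, 0,2.4,0.03,0,0, 0,2.4,0.03,0,0]'
python3 - <<'E'
from h import *
import pickle
o=observe();print(o["force"].round(2),o["opening"]);go((606.8,-27.7,104),13.1)
c=cam("wrist");s=cam("scene");t=cam("top");pickle.dump((c,s,t),open("w11.pkl","wb"))
save(c,"w11.png",(170,80,400,240),3.4)
E
```

```text
time: 26.0
ee_pos: [606.6, -27.5, 103.9]
orientation: [-0.001, 0.993, 0.115, -0.004]
force: [-0.3, -0.1, -1.1]
opening: 49.4
[-0.28 -0.08 -1.12] 49.4050641376451
t 26.0 ee [606.6 -27.5 103.9] yaw 13.21 zax [-0.008  0.    -1.   ] -> shift cm [ 0.01  0.03 -0.01] turn 0.002
```

View pics/w11.png

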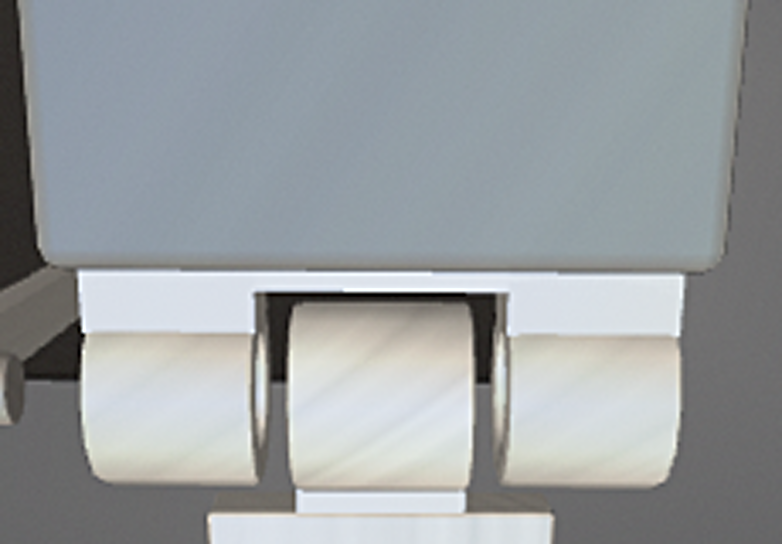

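The leaf knuckle sits centred between the two tubes (288–473 against rims 267/493). It is about 0.6 mm back (lower tangent at row 487 vs 481–485) and perhaps slightly high. I'll trim it by that and check the edges numerically.

```bash
python3 -m crank '[0,0.06,0,0.03,0, 0,0.06,0,0.03,0, 0,0.06,0,0.03,0, 0,0.06,0,0.03,0]'
python3 - <<'E'
from h import *
import pickle
o=observe();print(o["force"].round(2),o["opening"]);go((606.8,-27.7,104))
c=cam("wrist");s=cam("scene");t=cam("top");pickle.dump((c,s,t),open("w12.pkl","wb"))
g=c["image"].astype(float).mean(2)
def cross(p,i0,i1):
    d=np.abs(np.diff(p))[i0:i1];k=np.argmax(d);a=max(k-2,0);w=d[a:k+3];return i0+a+.5+(w*np.arange(len(w))).sum()/w.sum()
med=lambda us,a,b:np.median([cross(g[:,u],a,b) for u in us])
r=lambda a,b:range(170+int(a/3.4),170+int(b/3.4))
print("lower tangents L,leaf,R",med(r(120,230),214,228),med(r(310,450),216,229),med(r(530,640),214,228))
mh=lambda vs,a,b:np.median([cross(g[v],a,b) for v in vs])
V=range(80+345//4+25,80+120)
print("edges outerL",mh(V,188,200),"leafL",mh(V,252,258),"leafR",mh(V,305,314),"outerR",mh(V,365,376))
G=s["image"].astype(float).mean(2)
print("scene stand top",np.round([cross(G[:,u],183,200) for u in range(239,247)],1),"leaf top by col",np.round([cross(G[:,u],183,215) for u in range(250,274)],1))
yaw=np.radians(13.1);X=np.array([np.cos(yaw),np.sin(yaw)]);Y=np.array([-X[1],X[0]])
for y in(-201.7,-175.7,-151.7,-147.7):
    R_=np.array([proj(s,np.r_[(625.1+13*np.cos(a))*X+y*Y,95+13*np.sin(a)]) for a in np.linspace(0,6.28,181)]);k=R_[:,1].argmin();print(y,"top px",R_[k].round(1))
E
```

```text
time: 26.65
ee_pos: [607.3, -27.3, 103.7]
orientation: [-0.001, 0.993, 0.115, -0.004]
force: [0.0, -0.3, -2.1]
opening: 49.5
[ 0.04 -0.26 -2.13] 49.50291116209356
t 26.65 ee [607.3 -27.3 103.7] yaw 13.21 zax [-0.008  0.    -1.   ] -> shift cm [-0.06  0.03 -0.03] turn 0
lower tangents L,leaf,R 223.0711962167186 223.97142857142856 223.96545454545455
edges outerL 193.16861313868614 leafL 254.0526657997399 leafR 308.7974358974359 outerR 369.7038567493113
scene stand top [191.4 190.6 190.2 189.9 189.9 190.3 190.6 191.2] leaf top by col [193.  194.9 194.7 194.5 193.7 193.1 192.4 191.5 191.  190.2 189.5 189.
 188.3 187.6 187.1 186.4 185.6 185.1 184.6 184.1 183.9 183.8 197.2 197.1]
-201.7 top px [243.4 190.3]
-175.7 top px [252.6 195.4]
-151.7 top px [261.5 200.3]
-147.7 top px [263.  201.2]
```

```bash
python3 -c "
from h import *
print(sign_off()); o=observe(); print(o['time'],o['force'].round(2),o['opening'])"
```

```text
the job is handed in; nothing more can be done
None
the job is handed in; nothing more can be done
```

I handed the job in at about 27 s of the 64 s. The pin lies across both forks and the leaf's knuckle is held between the stand's two knuckles.

- **Pin:** It rests in both Vs and is released, head outermost. Its plain end measures about 50 mm from the gap centre along the axis, and the allowed space is 38 to 60 mm.
- **Leaf:** Its plate is level to about 0.5° and points away from the block.
    - **Sideways:** The wrist view shows it centred to about 0.1 mm.
    - **Towards the block:** It is within about 0.2 mm.
    - **Height:** The checks disagreed slightly. The arm's own reading puts the hole about 0.5 mm low; the scene camera puts it just under 1 mm high. I left it there.
    - **Force:** About 2 N downwards, the same as after lifting the leaf, so there is no sign of contact with the stand.
- **Bystanders:** I did not touch the vials, flask or collar. I made no numerical check of their positions at the end.

**Mishaps:**
- **First pin grasp:** It could not be turned far enough because joint 6 reached its limit, and the hand tilted by about 4°. I put the pin back on the mat, levelled the hand and regripped it the other way round.
- **Picture budget:** I viewed 15 pictures against the budget of 10.

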